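# Feed the cheese along the slicing-board fence with the push stick

### The arm

A 6-joint arm with a two-finger parallel gripper is mounted at the origin on a cart in front of the work surface, level with it; the furniture and walls round the work are solid. World frame = base frame: x ahead of the robot, y to its left, z up, the work surface at z = 0. Lengths are in m, angles in rad, forces in N, time in s.
With the tool pointing down it reaches from about 0.375 to 0.9 m from the base axis. Payload 3.1 kg.
Tool frame: the origin (TCP) lies on the centre line of the jaws, within the pads' length; the fingertips stand robot.tcp_to_tips ahead of it and the grasp point (between the pads) lies 3 mm ahead of it (robot.tcp_to_tips is the distance from the TCP to the fingertips, in m); z points along the fingers, y is the line along which they close (so a half turn about z gives the same grasp; the last joint's range is limited). The gripper opens to 87 mm and grips with 3 to 60 N. Pads are 19 mm wide; open, the fingers measure 117 mm over their backs; the gripper's body (75 mm by 190 mm) begins 51 mm behind the grasp point.
Start: joints at [1.097, 0.527, 1.433, -0, 1.181, -0.178], TCP at [0.182, 0.598, 0.245] pointing down, gripper open.
Joint ranges: [-3.08, 3.08], [-0.75, 2.2], [0.22, 2.44], [-1.43, 4.57], [0, 2.65], [-2.85, 2.85]. Speed limits (rad/s): [2.79, 2.79, 3.14, 3.14, 3.14, 3.14].

### API

Orientations are given as a unit quaternion [x, y, z, w].
In Python, from rig import robot gives the robot as it stands. The module is installed in compiled form; this text tells all that it offers.
- The arm moves only by the shell command python3 -m jog 'ROWS' [FORCE]. ROWS is JSON, one flat list of numbers, 5 for each row, row after row: the finger opening in m, from 0 to 0.087, then the shift along the tool's x, y, z in m, then the turn about the tool's z in units of 10 degrees (1.0 is 10 degrees). In form: [claw, x, y, z, roll, claw, x, y, z, roll, ...]. A call has 1 to 20 rows; each row shifts and turns the commanded pose from where the row before left it, along the tool's axes as they then stand; what a row does not reach is not made up. A row lasts 1/8 s, in which the tool goes at most 62.5 mm and 10.7 degrees, less where a joint would pass 70% of its speed; a pose out of reach is approached as far as the arm can. A call with a gripper value outside its range is refused whole. The fingers move at their own pace and stop on an object; FORCE is the grip in N (left out, the last holds). Time passes only in rows, so rows that do not move let the fingers close. It gives the time, the measured TCP pose, the force, the opening and the grip force at its end, in the units of the state.
- robot.get_obs(): the state, without advancing time (a new reading comes with each control period).
- robot.camera(name): name is "scene" or "side" or "wrist"; returns the picture (480x640x3 uint8, blue, green, red); there is no depth.
- robot.camera_model(name): a dict with "fx", "fy", "cx", "cy" (pixels), "distortion" ([k1, k2, p1, p2, k3] as OpenCV has them; the pictures are not rectified), "R" (3x3) and "t" (3): a world point X has camera coordinates R X + t; the wrist camera has in their place "tool_from_camera" (4x4, takes a point from camera to tool coordinates, whose origin is the TCP and whose axes are the flange's). Camera axes: x right, y down, z forward; pixel columns grow to the right and rows downward; lengths in m; the calibration is good to about 2 mm. A picture is of the moment at which its call begins: read the wrist's pose just before it. camera_model takes no time and is no camera call.
- robot.hand_in(): hands the job in; it is judged then, once.
Trained networks look in the newest picture that a camera, given by its name, has taken for a name from the list of things; names that differ only in an ending like _2 or _b are one class to them, and where a whole thing is asked for, a point or a joint stands for the part that bears it (a point fixed in the world has none). Each returns a list of dicts, best first, with "conf" (0 to 1); they miss things now and then, are a little off and sometimes report something else, mostly with a low value. They report only what shows in the picture. A call takes as long as a camera call.
- robot.look_for(camera, label): "extent" ([centre column, centre row, width, height] in pixels, round what is visible of it).
- robot.outline_of(camera, label): "region" (480x640 bool, what is visible of it) and "extent" ([centre column, centre row, width, height] in pixels, round what is visible of it).
The state is a dict: "time": time; "q": joint angles; "joint_velocities": joint speeds; "joint_torque": joint torques, N m; "position": TCP position; "tool_rot": TCP orientation; "ft_force": force on the tool from outside, world axes, zero at the start; "moment": the same for the moment, N m; "grip_width": finger opening in m; "grip_force": force on a finger pad.
Only numpy, scipy, OpenCV 4.12 (cv2) and the standard library are available. Lean on these libraries where they do the work, as an engineer would, in place of code of your own. Each camera call takes 0.05 s, during which the arm holds its last target. There are 200 camera calls.

### The job

Pick up the wooden push stick by its upright grip and use it to square the block of cheese against the long fence of the slicing board. Then, still with the stick, push the cheese along the fence until it meets the end stop, keeping it flat on the board and against the fence all the way and never touching it with the gripper. Finally set the stick down flat and let go.

Things in the scene. Friction and masses are not known exactly. Their poses are not given: they have to be found in the camera images.
- board: Fixed wooden slicing board 110 (x) x 340 (y) x 14 mm. Origin: centre of underside; +x away from the robot, +y to its left, within 7 degrees. Along the far edge a dark wooden fence rail, 16 mm thick, top at z = 34 mm, inner face at x = +39 mm. Across the right end a like rail, the end stop, inner face at y = -152 mm. Near side and left end open. Cabinets hang 0.43 m up over world x > 0.59 m: lift low.
- cheese: Block of pale yellow cheese with a white paper band, 50 (x) x 90 (y) x 40 mm high, 0.3 kg, loose on the left part of the board, 18 to 30 mm off the fence and up to 8 degrees askew. Origin: centre of underside; y runs along the fence. Seated against fence and stop it is at x = +14, y = -107 mm in the board's frame.
- stick_grip (a point): Centre of the upright grip of the loose wooden push stick: a flat bar 30 (x) x 200 (y) x 20 mm high with square ends, lying on the worktop left of the board; a fin 16 mm thick (x), 70 mm long (y) rises from its middle to 62 mm. This point is 41 mm above the underside, 100 mm from either end, on the centre line. 0.12 kg.

How it is judged:
On the way, in this order (a step that is already met when the one before it is completed fails the run):
1. the stick has pushed the cheese square against the fence (gap under 10 mm, within 10 degrees) while it is still in the left half of the board (x of cheese in the frame of board above 0.004 m and y of cheese in the frame of board above 0.02 m and angle between the y axis of cheese and the y axis of board, either way round below 0.175 rad and contact force between cheese and stick above 0.05 N), for 0.05 s.
2. the stick pushes the cheese through the middle of the board along the fence (gap under 15 mm) (x of cheese in the frame of board above -0.001 m and y of cheese in the frame of board between -0.075 and -0.005 m and contact force between cheese and stick above 0.05 N), for 0.05 s.
At the end, for the whole second after the job is handed in: The cheese lies still and flat on the board, within 15 mm of the end stop and 12 mm of the fence and within 10 degrees of parallel to it; the push stick lies flat (within 15 degrees) on the board or the worktop, let go (x of cheese in the frame of board above 0.002 m and y of cheese in the frame of board below -0.092 m and z of cheese in the frame of board below 0.019 m and angle between the y axis of cheese and the y axis of board, either way round below 0.175 rad and linear speed of cheese below 0.01 m/s and height (world z) of stick_grip below 0.07 m and angle between stick_grip's own z axis and vertical below 0.26 rad); the robot touches nothing.
It fails at once if the gripper or arm touches the cheese (contact force between any of the fingers, the arm and cheese above 1 N).
It fails at once if the cheese leaves the fence while it is fed (gap over 20 mm or more than 15 degrees askew in the right half of the board) (y of cheese in the frame of board below 0 m and (x of cheese in the frame of board below -0.006 m or angle between the y axis of cheese and the y axis of board, either way round above 0.26 rad)).
It fails at once if the cheese is lifted or tipped (z of cheese in the frame of board above 0.029 m or angle between cheese's own z axis and vertical above 0.35 rad).
It also fails if it takes over 48 s, if anything falls off the work surface, if the arm or the gripper's body presses on something with over 40 N, if the wrist force passes 120 N, or if a joint passes its speed limit or range.

## Working session

There is one attempt and no reset: what is moved stays moved. The work goes in short steps, Python scripts to look and compute and a shell command to move; the robot and the scene stay as the last step left them, time stands still between calls to the robot, and variables do not carry over. Pictures are saved under pics/ and viewed, at most 10 in all, crops included, and the job is handed in when it is done.

```bash
mkdir -p pics
cat > h.py <<'E'
import numpy as np, cv2
from rig import robot
from scipy.spatial.transform import Rotation as Ro
def cam(name):
    o=robot.get_obs(); m=robot.camera_model(name)
    K=np.array([[m['fx'],0,m['cx']],[0,m['fy'],m['cy']],[0,0,1]]);d=np.array(m['distortion'],float)
    if 'R' in m: R=np.array(m['R']);t=np.array(m['t'])
    else:
        T=np.eye(4);T[:3,:3]=Ro.from_quat(o['tool_rot']).as_matrix();T[:3,3]=o['position']
        W=np.linalg.inv(T@np.array(m['tool_from_camera']));R=W[:3,:3];t=W[:3,3]
    return K,d,R,t
def ray(c,px,z):
    K,d,R,t=c
    u=cv2.undistortPoints(np.array(px,float).reshape(-1,1,2),K,d).reshape(-1,2)
    D=np.c_[u,np.ones(len(u))]@R; o=-R.T@t
    return o+D*((z-o[2])/D[:,2])[:,None]
def proj(c,X):
    K,d,R,t=c
    return cv2.projectPoints(np.array(X,float).reshape(-1,3),cv2.Rodrigues(R)[0],t,K,d)[0].reshape(-1,2)
E
python3 - <<'E'
from h import *
o=robot.get_obs();print(o['position'],o['tool_rot'],robot.tcp_to_tips,o['time'],o['grip_width'])
for n in('scene','side','wrist'):
    c=cam(n);im=robot.camera(n);cv2.imwrite(f'pics/{n}0.png',im)
    print(n,-c[2].T@c[3])
    for l in('board','cheese','stick_grip'):
        for r in robot.outline_of(n,l)[:2]: 
            print(l,r['conf'],np.round(r['extent']))
            p=cv2.findContours(r['region'].astype('uint8'),0,1)[0]
            p=max(p,key=cv2.contourArea);print(cv2.approxPolyDP(p,4,True).reshape(-1,2).tolist())
E
```

```text
[0.18123631 0.59741682 0.24357486] [ 1.46852318e-01  9.89157834e-01 -1.02651795e-03 -3.49029892e-04] 0.022 0.0 0.08715785622753643
scene [-0.11491619 -0.25361716  0.78356622]
cheese 0.98 [398. 275.  63.  52.]
[[388, 248], [372, 260], [370, 275], [409, 302], [426, 289], [428, 274]]
stick_grip 0.63 [243. 211.  94.  47.]
[[195, 199], [198, 206], [279, 233], [289, 227], [287, 218], [259, 208], [254, 195], [225, 187], [220, 196], [201, 192]]
side [ 0.18347052 -0.46759419  0.59076522]
board 0.67 [417. 372. 202. 213.]
[[315, 295], [407, 479], [503, 479], [510, 474], [514, 457], [386, 266], [377, 268], [374, 279], [399, 325], [394, 348], [360, 353], [341, 308], [342, 287]]
cheese 0.75 [372. 319.  56.  70.]
[[377, 281], [343, 289], [344, 309], [362, 353], [396, 344], [398, 326]]
stick_grip 0.78 [268. 201.  70.  63.]
[[232, 173], [232, 181], [288, 233], [302, 228], [301, 219], [277, 199], [276, 183], [257, 167], [250, 173]]
wrist [0.11030879 0.6197875  0.38485713]
```

View pics/scene0.png

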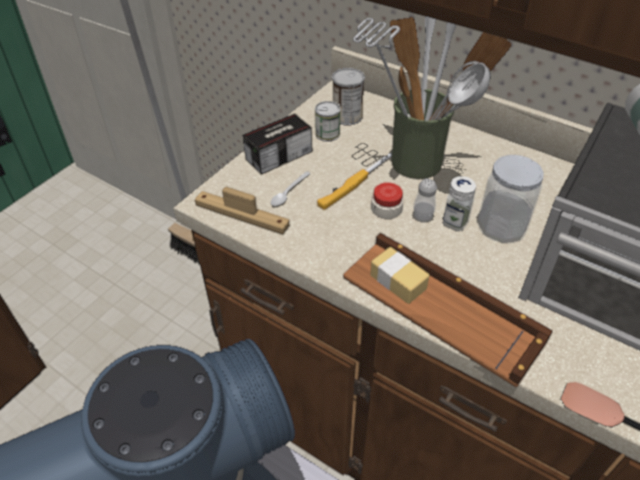

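View pics/side0.png

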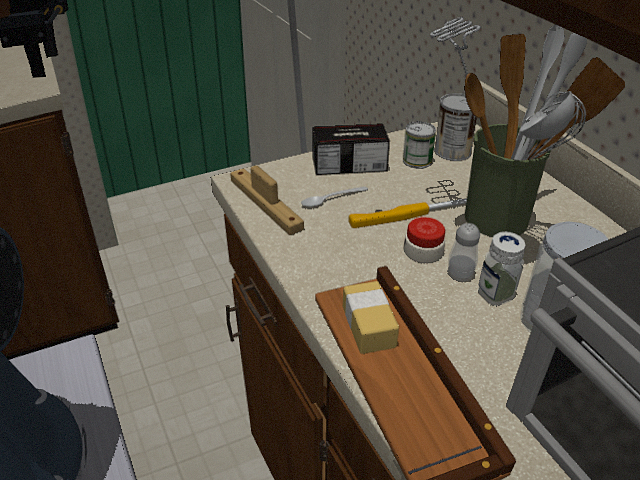

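Run:
```python
from h import *
c=cam('scene')
print('cheese top z.054',ray(c,[[388,248],[372,260],[409,288],[428,274]],.054).round(3).tolist())
print('stick low edge z0',ray(c,[[198,206],[279,233]],0).round(3).tolist(),'top z.02',ray(c,[[195,199],[287,218]],.02).round(3).tolist())
print('fin',ray(c,[[220,190],[225,187],[256,196]],.062).round(3).tolist())
c=cam('side')
print('cheese',ray(c,[[343,289],[377,281],[398,326],[362,335]],.054).round(3).tolist())
print('stick',ray(c,[[232,181],[288,233],[302,228]],0).round(3).tolist())
print('fin',ray(c,[[250,173],[257,167],[276,183]],.062).round(3).tolist())
print('fence',ray(c,[[386,266],[514,457]],.034).round(3).tolist())
```

```text
cheese top z.054 [[0.513, 0.033, 0.054], [0.474, 0.042, 0.054], [0.454, -0.039, 0.054], [0.498, -0.051, 0.054]]
stick low edge z0 [[0.451, 0.427, 0.0], [0.48, 0.246, 0.0]] top z.02 [[0.449, 0.429, 0.02], [0.505, 0.244, 0.02]]
fin [[0.463, 0.369, 0.062], [0.475, 0.366, 0.062], [0.487, 0.301, 0.062]]
cheese [[0.468, 0.037, 0.054], [0.516, 0.031, 0.054], [0.497, -0.052, 0.054], [0.45, -0.045, 0.054]]
stick [[0.45, 0.431, 0.0], [0.479, 0.244, 0.0], [0.505, 0.246, 0.0]]
fin [[0.457, 0.347, 0.062], [0.475, 0.359, 0.062], [0.484, 0.299, 0.062]]
fence [[0.556, 0.071, 0.034], [0.518, -0.258, 0.034]]
```

The pictures show the stick at the left (scene cols 195–290, rows 187–233), the board with its fence on the far side (scene 345–548, 236–380), and the cheese on the board's left part (scene 370–428, 248–302). The two views agree. The stick is at about (0.477, 0.335) with yaw −9°, and the cheese at about (0.484, −0.004). I'll move above the stick and turn.

```bash
python3 -m jog '[0.087,-0.0513,-0.0235,0,0,0.087,-0.0513,-0.0235,0,0,0.087,-0.0513,-0.0235,0,0,0.087,-0.0513,-0.0235,0,0,0.087,-0.0513,-0.0235,0,0,0.087,-0.0513,-0.0235,0,0,0.087,-0.0513,-0.0235,0,0,0.087,0,0,0,1.03,0.087,0,0,0,1.03,0.087,0,0,0,1.03,0.087,0,0,0,1.03,0.087,0,0,0,1.03,0.087,0,0,0,1.03,0.087,0,0,0,1.03,0.087,0,0,0,1.03,0.087,0,0,0,0]' 30
python3 - <<'E'
from h import *
o=robot.get_obs();print(o['position'],Ro.from_quat(o['tool_rot']).as_matrix().round(3).tolist(),o['q'])
c=cam('wrist');im=robot.camera('wrist');cv2.imwrite('pics/w1.png',im);print(-c[2].T@c[3])
for l in('stick_grip','cheese','board'):
  for r in robot.outline_of('wrist',l)[:1]:
    p=max(cv2.findContours(r['region'].astype('uint8'),0,1)[0],key=cv2.contourArea)
    print(l,r['conf'],cv2.approxPolyDP(p,3,True).reshape(-1,2).tolist())
E
```

```text
time: 2.6
position: [0.4774, 0.3363, 0.2446]
tool_rot: [0.761, 0.648, 0.0, 0.0]
ft_force: [-0.2, 0.1, 0.8]
grip_width: 0.0871
grip_force: 0.0
[0.47740957 0.33627895 0.24462532] [[0.159, 0.987, 0.0], [0.987, -0.159, 0.0], [0.0, 0.0, -1.0]] [ 4.22435493e-01  4.71889824e-01  1.53818073e+00 -4.72278267e-05
  1.13139576e+00  5.82492180e-01]
[0.49075728 0.41087411 0.38510787]
stick_grip 0.85 [[302, 121], [282, 128], [280, 134], [333, 288], [340, 298], [359, 292], [360, 287], [307, 122]]
```

View pics/w1.png

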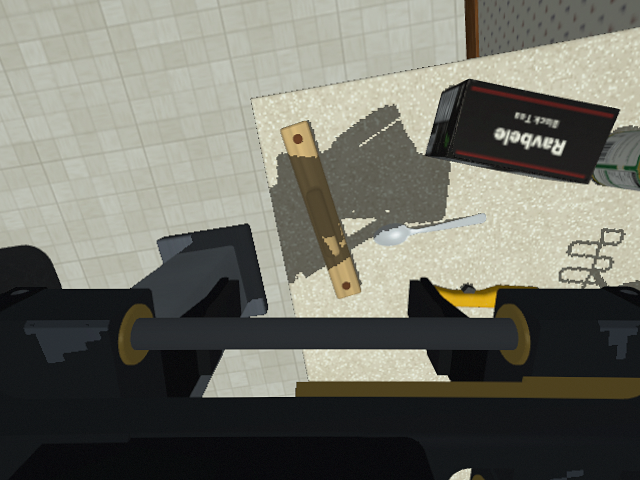

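```bash
cat >> h.py <<'E'
from scipy.optimize import minimize
def box(x0,x1,y0,y1,z0,z1): return np.array([[a,b,e] for a in(x0,x1) for b in(y0,y1) for e in(z0,z1)])
STICK=[box(-.015,.015,-.1,.1,0,.02),box(-.008,.008,-.035,.035,.02,.062)]
CHEESE=[box(-.025,.025,-.045,.045,0,.04)]
BOARD=[box(-.055,.055,-.17,.17,0,.014),box(.039,.055,-.17,.17,0,.034),box(-.055,.055,-.168,-.152,0,.034)]
def rend(c,parts,p,z0):
    m=np.zeros((480*4,640*4),'uint8');s,k=np.sin(p[2]),np.cos(p[2])
    for P in parts:
        X=P@np.array([[k,s,0],[-s,k,0],[0,0,1]])+[p[0],p[1],z0]
        q=cv2.convexHull((proj(c,X)*4).astype(np.float32));cv2.fillConvexPoly(m,q.astype(int),1)
    return cv2.resize(m.astype(np.float32),(640,480),interpolation=cv2.INTER_AREA)
def fit(views,parts,p0,z0,ignore=None):
    def L(v):
        p=np.array([v[0],v[1],v[2]/5]);t=0
        for i,(c,g) in enumerate(views):
            r=rend(c,parts,p,z0)
            if ignore: r=r*(1-ignore[i])
            t+=1-np.minimum(r,g).sum()/np.maximum(r,g).sum()
        return t/len(views)
    x0=np.array([p0[0],p0[1],p0[2]*5]);S=np.vstack([x0]+[x0+d for d in np.eye(3)*[.012,.012,.3]])
    r=minimize(L,x0,method='Nelder-Mead',options=dict(initial_simplex=S,xatol=1e-4,fatol=1e-4,maxiter=150))
    return r.x*[1,1,.2],r.fun
def seg(n,l,take=True):
    c=cam(n)
    if take: robot.camera(n)
    r=robot.outline_of(n,l)
    return (c,r[0]['region'].astype(np.float32)) if r else None
E
python3 - <<'E'
from h import *
vs=[seg(n,'stick_grip') for n in('wrist','scene','side')]
print([v is not None for v in vs])
for sub in ([0],[1],[2],[0,1,2]):
    s=[vs[i] for i in sub if vs[i]]
    if s: p,f=fit(s,STICK,(.477,.335,-.16),0);print('stick',sub,p.round(4),round(f,3))
vc=[seg(n,'cheese') for n in('scene','side')]
for s in([vc[0]],[vc[1]],vc):
    if None not in s: p,f=fit(s,CHEESE,(.485,-.004,-.24),.014);print('cheese',p.round(4),round(f,3))
vb=[seg(n,'board') for n in('scene','side')]
for i,s in enumerate(vb):
    if s:
        p,f=fit([s],BOARD,(.482,-.087,-.115),0,[vc[i][1]]);print('board',i,p.round(4),round(f,3))
# reprojection picture
c=cam('side');im=cv2.imread('pics/side0.png')
E
```

```text
[True, True, True]
stick [0] [0.4782 0.3364 0.1524] 0.043
stick [1] [0.4777 0.3344 0.1492] 0.103
stick [2] [0.4765 0.335  0.136 ] 0.089
stick [0, 1, 2] [0.4778 0.3355 0.1501] 0.089
cheese [ 0.4848 -0.0049 -0.2355] 0.099
cheese [ 0.4855 -0.0056 -0.2551] 0.064
cheese [ 0.4855 -0.0046 -0.2501] 0.084
board 0 [ 0.4848 -0.0895 -0.113 ] 0.037
board 1 [ 0.4837 -0.091  -0.1223] 0.029
```

The fits agree across views: stick (0.478, 0.3358) with yaw +8.6°, board (0.484, −0.090) with yaw −6.7°. In the board frame the cheese is at (−9, +85) mm and −7.6°, inside the stated ranges. Now I'll grasp.

```bash
python3 -m jog '[0.087,0,0,0,-0.9,0.087,0,0.0005,0,-0.87,0.087,0,0,0.045,0,0.06,0,0,0.045,0,0.06,0,0,0.045,0,0.06,0,0,0.035,0,0.06,0,0,0.015,0,0.06,0,0,0.01,0,0.06,0,0,0,0,0,0,0,0,0,0,0,0,0,0,0,0,0,0,0,0,0,0,0,0,0,0,0,0,0,0,0]' 40
```

```text
invalid input at $: expected a multiple of 5 numbers
```

```bash
python3 -m jog '[0.087,0,0,0,-0.9, 0.087,0,0.0005,0,-0.87, 0.087,0,0,0.045,0, 0.06,0,0,0.045,0, 0.06,0,0,0.045,0, 0.06,0,0,0.035,0, 0.06,0,0,0.015,0, 0.06,0,0,0.0105,0, 0.06,0,0,0,0, 0,0,0,0,0, 0,0,0,0,0, 0,0,0,0,0, 0,0,0,0,0]' 40
```

```text
time: 5.12
position: [0.478, 0.3363, 0.0494]
tool_rot: [0.653, 0.757, 0.0, 0.0]
ft_force: [-0.6, 0.2, -0.0]
grip_width: 0.0281
grip_force: 0.0
```

```bash
python3 -m jog '[0,0,0,0,0, 0,0,0,0,0, 0,0,0,0,0, 0,0,0,0,0, 0,0,0,-0.02,0, 0,0,0,-0.03,0, 0,0,0,0,0.77, 0,0,0,0,0.76, 0,0,-0.0097,0,0, 0,-0.03,0,0,0, 0,-0.045,0,0,0, 0,-0.045,0,0,0, 0,-0.045,0,0,0, 0,-0.045,0,0,0, 0,-0.035,0,0,0, 0,-0.0156,0,0,0, 0,0,0,0,0, 0,0,0,0,0]' 50
python3 - <<'E'
from h import *
o=robot.get_obs();print(o['grip_force'],o['q'])
vs=[seg(n,'stick_grip') for n in('scene','side')]
p0=(*o['position'][:2],-.118)
for s in([vs[0]],[vs[1]]):
    if s[0]: print(fit(s,STICK,p0,.050))
cv2.imwrite('pics/s2.png',robot.camera('scene')[180:420,180:580])
E
```

```text
time: 7.38
position: [0.4371, 0.0796, 0.0991]
tool_rot: [0.748, 0.664, 0.0, 0.0]
ft_force: [0.8, -0.2, -1.1]
grip_width: 0.0159
grip_force: 50.0
49.96129218488932 [-7.25714963e-02  5.58362182e-01  2.00485822e+00  5.03887447e-04
  5.78092983e-01  4.59874854e-02]
(array([ 0.43775632,  0.07853013, -0.15079655]), np.float64(0.5010397434234619))
(array([ 0.43638228,  0.08017819, -0.12583961]), np.float64(0.3093687891960144))
```

View pics/s2.png

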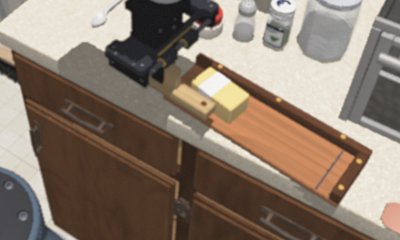

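The stick is gripped level (crop 160–215, 70–120), alongside the near face of the cheese. Next I'll lower it and push toward the fence.

```bash
python3 -m jog '[0,0,0,0.02,0, 0,0,0,0.0115,0, 0,0,0.006,0,0, 0,0,0.006,0,0, 0,0,0.006,0,0, 0,0,0.004,0,0, 0,0,0.004,0,0, 0,0,0.004,0,0, 0,0,0.003,0,0, 0,0,0.003,0,0, 0,0,0.002,0,0, 0,0,0.001,0,0, 0,0,0,0,0]' 50
python3 - <<'E'
from h import *
o=robot.get_obs();print(o['ft_force'],o['moment'])
vc=[seg(n,'cheese') for n in('scene','side')]
b=np.array([.484,-.09]);k,s=np.cos(-.118),np.sin(-.118);M=np.array([[k,s],[-s,k]])
print('stick',M@(o['position'][:2]-b))
for v in vc:
    if v: p,f=fit([v],CHEESE,(.50,-.006,-.118),.014);print(M@(p[:2]-b),p[2]+.118,f)
cv2.imwrite('pics/s3.png',robot.camera('side')[200:480,250:570])
E
```

```text
time: 9.25
position: [0.476, 0.074, 0.0676]
tool_rot: [0.748, 0.663, 0.0, 0.0]
ft_force: [-1.5, 0.5, -0.0]
grip_width: 0.016
grip_force: 50.0
[-1.50793497  0.51486829 -0.02171488] [-0.1790855   0.43490658 -0.15961118]
stick [-0.02728879  0.16194452]
[0.01453512 0.08717113] -0.007734955489826251 0.18359363079071045
[0.01291865 0.08897247] -0.07760484493919864 0.15720480680465698
```

View pics/s3.png

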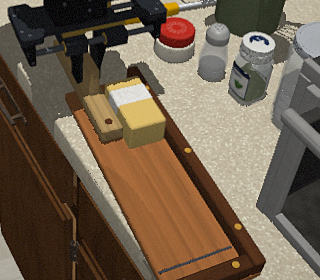

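The cheese (crop 107–165, 80–145) is nearly flush with the fence, with the stick on its near face. I'll creep in and watch the force.

```bash
python3 -m jog '[0,0,0.001,0,0, 0,0,0.001,0,0, 0,0,0,0,0]'; python3 -m jog '[0,0,0.001,0,0, 0,0,0,0,0]'
```

```text
time: 9.88
position: [0.4776, 0.0738, 0.0675]
tool_rot: [0.748, 0.663, -0.0, -0.0]
ft_force: [-2.2, 0.4, 0.5]
grip_width: 0.0161
grip_force: 50.0
time: 10.12
position: [0.4777, 0.0738, 0.0675]
tool_rot: [0.748, 0.663, -0.001, -0.001]
ft_force: [-5.5, 0.8, 1.9]
grip_width: 0.0159
grip_force: 50.0
```

Run:
```python
from h import *
a=cam('scene');b=cam('side')
def tri(p,q):
    K,d,R,t=a;K2,d2,R2,t2=b
    u=cv2.undistortPoints(np.array([[p]],float),K,d).reshape(2,1);v=cv2.undistortPoints(np.array([[q]],float),K2,d2).reshape(2,1)
    X=cv2.triangulatePoints(np.c_[R,t],np.c_[R2,t2],u,v);return (X[:3]/X[3]).ravel().round(3)
for n,p,q in(('red lid',(388,191),(427,230)),('salt top',(428,181),(467,229)),('spice top',(463,186),(508,243)),('handle end',(320,204),(351,221)),('handle mid',(345,188),(395,215)),('pot rim near',(420,125),(505,150))): print(n,tri(p,q))
print(ray(b,[[405,245],[445,250],[350,222],[430,215],[298,205]],0).round(3).tolist())
```

```text
red lid [0.654 0.111 0.041]
salt top [0.667 0.038 0.089]
spice top [ 0.687 -0.022  0.096]
handle end [0.583 0.222 0.006]
handle mid [ 0.662  0.212 -0.003]
pot rim near [0.779 0.112 0.137]
[[0.632, 0.134, 0.0], [0.682, 0.095, 0.0], [0.583, 0.226, 0.0], [0.714, 0.184, 0.0], [0.526, 0.308, 0.0]]
```

The way is clear. I'll retreat, move behind the cheese, and line up at board x = +13 mm.

```bash
python3 -m jog '[0,0,-0.004,0,0, 0,0,-0.012,0,0, 0,0.03,0,0,0, 0,0.04,0,0,0, 0,0.022,0,0,0, 0,0,0.02,0,0, 0,0,0.025,0,0, 0,0,0.009,0,0, 0,0,0,0,0, 0,0,0,0,0]'
python3 - <<'E'
from h import *
o=robot.get_obs();print(o['ft_force'],o['q'])
b=np.array([.484,-.09]);k,s=np.cos(-.118),np.sin(-.118);M=np.array([[k,s],[-s,k]])
print('stick',M@(o['position'][:2]-b))
vc=[seg(n,'cheese') for n in('scene','side')]
for v in vc:
    if v: p,f=fit([v],CHEESE,(.50,-.006,-.118),.014);print(M@(p[:2]-b),p[2]+.118,f)
vs=[seg(n,'stick_grip') for n in('side',)]
for v in vs:
    if v: p,f=fit([v],STICK,(*o['position'][:2],-.118),.0182);print('st',M@(p[:2]-b),p[2]+.118,f)
im=robot.camera('side')[150:430,230:550];cv2.imwrite('pics/s4.png',cv2.resize(im,None,fx=2,fy=2))
E
```

```text
time: 11.38
position: [0.5259, 0.1604, 0.0673]
tool_rot: [0.748, 0.663, -0.001, -0.001]
ft_force: [1.5, 0.4, -1.1]
grip_width: 0.0158
grip_force: 50.0
[ 1.48317322  0.44371694 -1.13493129] [9.26968256e-02 6.96458993e-01 1.75368407e+00 6.90621820e-06
 6.93497649e-01 2.12868237e-01]
stick [0.01214674 0.25356374]
[0.01434436 0.08687617] 0.04162037037037035 0.0934259295463562
[0.014342   0.08758891] 0.005013133538038381 0.06832754611968994
st [0.01362982 0.25658275] -0.021347247527221447 0.3012113571166992
```

View pics/s4.png

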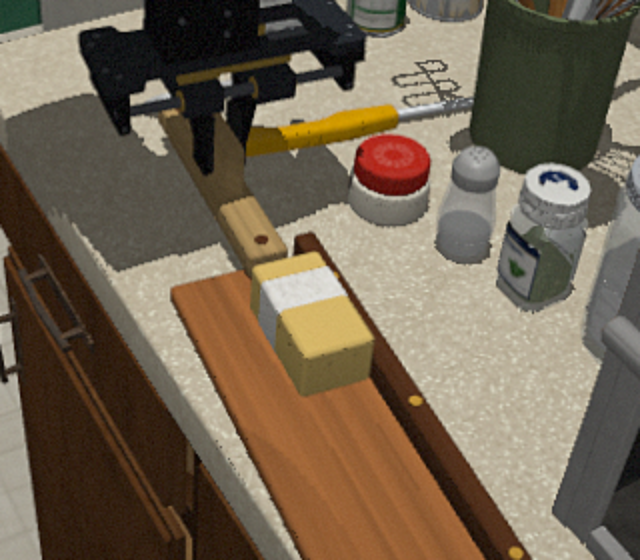

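The cheese is flush with the fence (crop 250–375, 255–390) and the stick end sits squarely behind it (220–285, 195–270). Now I'll feed it.

```bash
python3 -m jog '[0,-0.007,0,0,0, 0,-0.007,0,0,0, 0,-0.004,0,0,0, 0,-0.004,0,0,0, 0,-0.006,0.0002,0,0, 0,-0.006,0,0,0, 0,-0.006,0.0002,0,0, 0,-0.006,0,0,0, 0,-0.006,0.0002,0,0, 0,-0.006,0,0,0, 0,-0.006,0.0002,0,0, 0,-0.006,0,0,0]'
python3 - <<'E'
from h import *
o=robot.get_obs();print(o['ft_force'],o['moment'])
b=np.array([.484,-.09]);k,s=np.cos(-.118),np.sin(-.118);M=np.array([[k,s],[-s,k]])
print('stick',M@(o['position'][:2]-b))
for n in('scene','side'):
    v=seg(n,'cheese')
    if v: p,f=fit([v],CHEESE,(.495,-.05,-.118),.014);print(M@(p[:2]-b),p[2]+.118,f)
E
```

```text
time: 13.22
position: [0.5195, 0.0906, 0.0675]
tool_rot: [0.748, 0.663, -0.0, -0.0]
ft_force: [-0.9, 3.6, -0.3]
grip_width: 0.016
grip_force: 50.0
[-0.90370781  3.6132305  -0.27208763] [ 0.45292103  0.27531205 -0.12192387]
stick [0.01398675 0.18349776]
[0.01442501 0.03785733] 0.03521528779990983 0.08167493343353271
[0.01302248 0.03782878] -0.0031848727208300676 0.06523025035858154
```

```bash
python3 -m jog '[0,-0.0065,0,0,0, 0,-0.0065,0,0,0, 0,-0.0065,0,0,0, 0,-0.0065,0,0,0, 0,-0.0065,0,0,0, 0,-0.0065,0,0,0, 0,-0.0065,0,0,0, 0,-0.0065,0,0,0, 0,-0.0065,0,0,0, 0,-0.0065,0,0,0]'
python3 - <<'E'
from h import *
o=robot.get_obs();print(o['ft_force'],o['moment'])
b=np.array([.484,-.09]);k,s=np.cos(-.118),np.sin(-.118);M=np.array([[k,s],[-s,k]])
print('stick',M@(o['position'][:2]-b))
for n in('scene','side'):
    v=seg(n,'cheese')
    if v: p,f=fit([v],CHEESE,(.485,-.116,-.118),.014);print(M@(p[:2]-b),p[2]+.118,f)
E
```

```text
time: 14.68
position: [0.5119, 0.026, 0.0676]
tool_rot: [0.748, 0.663, -0.0, -0.0]
ft_force: [-0.3, 3.0, 0.1]
grip_width: 0.0158
grip_force: 50.0
[-0.31830885  2.97091442  0.07201334] [ 0.26985694 -0.00429456  0.01914794]
stick [0.01410461 0.11843617]
[ 0.01287248 -0.0275584 ] -0.0018029071346781916 0.08277261257171631
[ 0.01395699 -0.02534597] -0.031784420760855664 0.11384117603302002
```

Staying on the fence with steady force. I'll continue to just short of the stop, then creep.

```bash
python3 -m jog '[0,-0.0065,0,0,0, 0,-0.0065,0,0,0, 0,-0.0065,0,0,0, 0,-0.0065,0,0,0, 0,-0.0065,0,0,0, 0,-0.0065,0,0,0, 0,-0.0065,0,0,0, 0,-0.0065,0,0,0, 0,-0.0065,0,0,0, 0,-0.0065,0,0,0, 0,-0.005,0,0,0, 0,-0.003,0,0,0, 0,-0.002,0,0,0, 0,-0.002,0,0,0, 0,-0.001,0,0,0, 0,0,0,0,0]'; python3 -m jog '[0,-0.001,0,0,0, 0,-0.001,0,0,0, 0,0,0,0,0]'
```

```text
time: 16.88
position: [0.5026, -0.0512, 0.0675]
tool_rot: [0.748, 0.663, -0.0, 0.0]
ft_force: [-0.0, 0.7, -0.8]
grip_width: 0.0154
grip_force: 50.0
time: 17.25
position: [0.5023, -0.0521, 0.0677]
tool_rot: [0.748, 0.663, 0.0, -0.001]
ft_force: [1.6, 5.9, -0.1]
grip_width: 0.0161
grip_force: 50.0
```

```bash
python3 -m jog '[0,-0.001,0,0,0, 0,0,0,0,0]'
python3 - <<'E'
from h import *
b=np.array([.484,-.09]);k,s=np.cos(-.118),np.sin(-.118);M=np.array([[k,s],[-s,k]])
for n in('scene','side'):
    v=seg(n,'cheese')
    if v: p,f=fit([v],CHEESE,(.48,-.19,-.118),.014);print(M@(p[:2]-b),p[2]+.118,f)
im=robot.camera('side')[200:480,260:580];cv2.imwrite('pics/s5.png',cv2.resize(im,None,fx=2,fy=2))
E
```

```text
time: 17.5
position: [0.5022, -0.0522, 0.0678]
tool_rot: [0.749, 0.663, 0.001, -0.001]
ft_force: [2.1, 9.9, 0.9]
grip_width: 0.0153
grip_force: 50.0
[ 0.01293902 -0.10629144] 0.03799974314191358 0.06921428442001343
[ 0.01408129 -0.10236252] 0.022921328446502076 0.12526428699493408
```

View pics/s5.png

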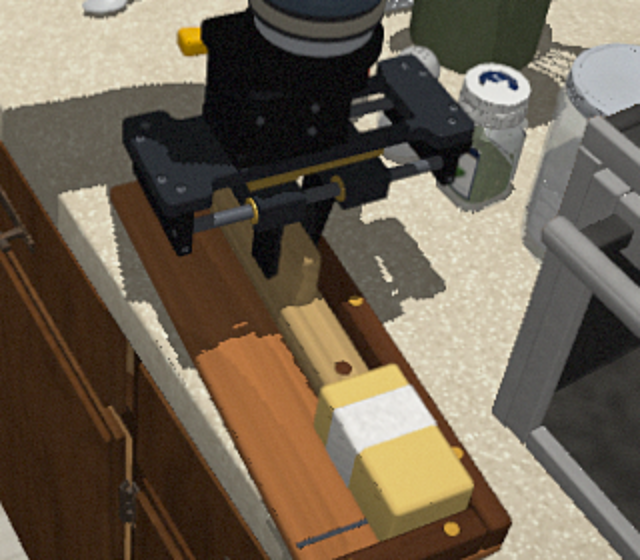

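The cheese (crop 315–472, 365–540) is at the end stop and flush with the fence. I'll back off 5 mm, set the stick down, release and rise.

```bash
python3 -m jog '[0,0.002,0,0,0, 0,0.003,0,0,0, 0,0,0,0.002,0, 0,0,0,0.0015,0, 0,0,0,0.001,0, 0,0,0,0,0]'; python3 -m jog '[0.045,0,0,0,0, 0.045,0,0,0,0, 0.045,0,0,0,0, 0.045,0,0,0,0, 0.045,0,0,0,0, 0.045,0,0,-0.005,0, 0.045,0,0,-0.02,0, 0.045,0,0,-0.04,0, 0.045,0,0,-0.04,0, 0.045,0,0,0,0]'
python3 - <<'E'
from h import *
b=np.array([.484,-.09]);k,s=np.cos(-.118),np.sin(-.118);M=np.array([[k,s],[-s,k]])
for n in('scene','side'):
  for l,P,p0,z in(('cheese',CHEESE,(.48,-.19,-.118),.014),('stick_grip',STICK,(.502,-.047,-.118),.014)):
    v=seg(n,l)
    if v: p,f=fit([v],P,p0,z);print(l,M@(p[:2]-b),p[2]+.118,f)
im=robot.camera('side')[200:480,260:580];cv2.imwrite('pics/s6.png',cv2.resize(im,None,fx=2,fy=2))
E
```

```text
time: 18.5
position: [0.5029, -0.0493, 0.063]
tool_rot: [0.748, 0.663, -0.0, 0.0]
ft_force: [-0.2, -0.3, -1.0]
grip_width: 0.0158
grip_force: 50.0
time: 19.75
position: [0.505, -0.0497, 0.1712]
tool_rot: [0.748, 0.663, 0.002, 0.003]
ft_force: [0.2, -0.0, -0.8]
grip_width: 0.0451
grip_force: 0.0
cheese [ 0.01344351 -0.106457  ] 0.042918956714963166 0.09424799680709839
stick_grip [0.01414417 0.04165938] 0.014287089281121379 0.09181886911392212
cheese [ 0.01372473 -0.10192753] 0.012784906081211453 0.13562166690826416
stick_grip [0.01415313 0.0476405 ] -0.023679077179513203 0.18175148963928223
```

View pics/s6.png

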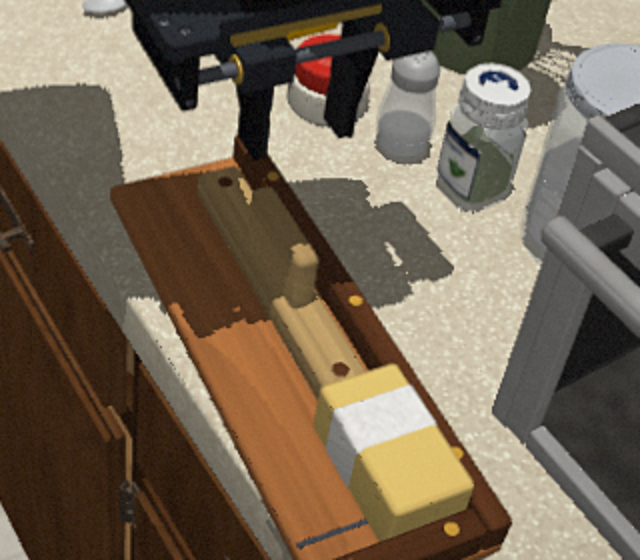

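The stick lies flat on the board (crop 200–365, 165–385), released. The cheese is seated at the stop and against the fence, and the gripper is clear.

```bash
python3 -m jog '[0.045,0,0,-0.02,0, 0.045,0,0,0,0, 0.045,0,0,0,0]'; python3 -c "
from rig import robot
print(robot.hand_in())"
```

```text
time: 20.58
position: [0.5026, -0.049, 0.1875]
tool_rot: [0.748, 0.663, -0.0, -0.0]
ft_force: [0.7, 0.0, -0.1]
grip_width: 0.0451
grip_force: 0.0
the job is handed in; nothing more can be done
None
```

The job is handed in, with no verdict returned: the last pictures show the cheese against the fence and end stop, the stick lying flat on the board and released, and the gripper clear, at about 20.6 s of the 48 s limit.

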